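# Clean the inlet block's sealing face and hold its cover aligned over the threaded holes

## Robot

A 6-joint arm with a two-finger parallel gripper is mounted at the origin on the work surface. World frame = base frame: x ahead of the robot, y to its left, z up, the work surface at z = 0. Lengths are in m, angles in rad, forces in N, time in s.
With the tool pointing down it reaches from about 0.4 to 0.925 m from the base axis. Payload 3.4 kg.
Tool frame: the origin (TCP) lies midway between the tips of the shut fingers; the grasp point (between the pads) lies 19 mm behind it; z points along the fingers, y is the direction in which the jaws open and shut (so a half turn about z gives the same grasp; the last joint's range is limited). The gripper opens to 85 mm and grips with 20 to 120 N. Pads are 22 mm wide; open, the fingers measure 114 mm over their backs; the gripper's body (76 mm by 85 mm) begins 54 mm behind the grasp point. The pads swing forward as they close: fully open they stand 13 mm farther back than shut.
Start: joints at [1.038, 0.307, 1.506, -0, 1.328, -0.073], TCP at [0.255, 0.516, 0.231] pointing down, gripper open.
Joint ranges: [-3.12, 3.12], [-1.05, 2.28], [0.14, 2.33], [-1.42, 4.57], [0.1, 2.73], [-2.68, 2.68]. Speed limits (rad/s): [2.57, 2.57, 3.14, 3.14, 3.14, 3.14].

## Interface

Orientations are given as a unit quaternion [x, y, z, w].
In Python, from workcell import bot, viewer, finder gives the robot as it stands.
- The arm moves only by the tool servo_tool, never from a script. Its argument "steps" is a list of rows, each an object with "offset": the shift along the tool's x, y, z in cm, a list of three; "yaw": the turn about the tool's z in rad; "hand": the opening, from 0 (shut) to 1 (fully open). A call has 1 to 8 rows; each row shifts and turns the commanded pose from where the row before left it, along the tool's axes as they then stand; what a row does not reach is not made up. A row lasts 1/12 s, in which the tool goes at most 41.7 mm and 7.16 degrees, less where a joint would pass 70% of its speed; a pose out of reach is approached as far as the arm can. A call with a gripper value outside its range is refused whole. The fingers move at their own pace and stop on an object; "squeeze" is the grip in N (left out, the last holds). Time passes only in rows, so rows that do not move let the fingers close. It gives the time, the measured TCP pose, the force and the opening at its end, in the units of the state.
- bot.read_state(): the state, without advancing time (a new reading comes with each control period).
- viewer.capture(name): name is "scene" or "top" or "wrist"; returns a dict with "color" (400x640x3 uint8, blue, green, red), "mtx" (3x3 intrinsics, pixels), "rvec" (rotation vector, rad) and "tvec" (3), from world to camera coordinates, as OpenCV has them. Camera axes: x right, y down, z forward; pixel columns grow to the right and rows downward; lengths in m; the calibration is good to about 2 mm. A picture is of the moment at which its call begins. There is no depth.
- bot.finish_job(): hands the job in, once; it reports no verdict.
Trained networks look in a picture, given as the dict that the camera call returned (one of the last four; its "shot" number tells which), for a name from the list of things; names that differ only in an ending like _2 or _b are one class to them, and where a whole thing is asked for, a point or a joint stands for the part that bears it (a point fixed in the world has none). Each returns a list of dicts, best first, with "conf" (0 to 1); they miss things now and then, are a little off and sometimes report something else, mostly with a low value. They report only what shows in the picture. A call takes as long as a camera call. They do not tell look-alikes from the thing itself.
- finder.boxes_of(target, picture): "location" ([x, y, z] in m, in world coordinates, good to about 4 mm: the middle of the surface that is visible of it).
The state is a dict: "time": time; "q": joint angles; "joint_vel": joint speeds; "tau": joint torques, N m; "tcp_pos": TCP position; "tool_rot": TCP orientation; "ft_force": force on the tool from outside, world axes, zero at the start; "ft_torque": the same for the moment, N m; "finger_gap": finger opening in m.
Only numpy, scipy, OpenCV 4.12 (cv2) and the standard library are available. Lean on these libraries where they do the work, as an engineer would, in place of code of your own. Each camera call takes 0.05 s, during which the arm holds its last target. There are 200 camera calls.

## Task

Hold the scraper block and sweep the four copper chips off the inlet block's sealing face down onto the bench, without touching them with the gripper, then stand the scraper upright back on its grey mat and let go of it. Then lift the steel cover plate by its knob and finish while still holding it, level and still, about 12 mm above the sealing face, each of its three holes centred over its own threaded hole (pair over pair, single over single). The cover must not touch the block at any time, and all the other things on the bench stay where they are.

Things in the scene. Friction and masses are not known exactly. Their poses are not given: they have to be found in the camera images.
- block: Inlet block, fixed to the bench: white and blue body with a flat bare aluminium sealing face on top, 150 x 100 mm (its x and y), 45 mm high. Origin at the centre of its underside on the bench; the face lies 45 mm above it. Three black-looking threaded holes 8 mm wide in the face at (x, y) = (50, 32), (50, -32) and (-50, 0) mm; nothing stands up from the face except the loose chips. A small round white gauge marks its -x end, where the single hole is
- block_hole0 (a point): mouth of threaded hole 0 of the inlet block, in its face, at (50, 32, 45) mm in the block's frame; axes as the block's
- block_hole1 (a point): mouth of threaded hole 1 of the inlet block, in its face, at (50, -32, 45) mm in the block's frame; axes as the block's
- block_hole2 (a point): mouth of threaded hole 2 of the inlet block, in its face, at (-50, 0, 45) mm in the block's frame; axes as the block's
- cover: Loose steel cover plate, 130 x 90 x 5 mm (its x and y and z), about 0.15 to 0.31 kg, lying on the blue mat. Origin at the centre of its underside; z up. A black plastic square lifting knob, 28 x 28 mm with sides along the plate's x and y, stands at the centre from 5 to 50 mm above the underside. Three round through holes 14 mm wide in the same pattern as the block's threaded holes: a pair at the +x end, one at the -x end; it matches one way round only
- cover_hole0 (a point): centre of cover hole 0 in the underside of the plate, at (50, 32, 0) mm in the plate's frame; belongs over block_hole0
- cover_hole1 (a point): centre of cover hole 1 in the underside of the plate, at (50, -32, 0) mm in the plate's frame; belongs over block_hole1
- cover_hole2 (a point): centre of cover hole 2 in the underside of the plate, at (-50, 0, 0) mm in the plate's frame; belongs over block_hole2
- scraper: Loose scraper block, standing on the grey mat: white flat-bottomed base 36 mm (x) by 104 mm (y) by 22 mm high with a thin orange edge at the foot, and an orange plastic square grip 30 x 30 mm, sides along its x and y, standing on its centre from 22 to 67 mm above the underside. 0.13 to 0.25 kg. Origin at the centre of its underside; z up. It sweeps with its long upright sides, moving along its x
- scraper_mat: Thin grey mat stuck to the bench, 180 x 150 x 2 mm (x, y, z), the scraper's place. Origin at the centre of its underside on the bench
- cover_mat: Thin blue mat stuck to the bench, 180 x 150 x 2 mm, on which the cover lies at first. Origin at the centre of its underside
- chip0: Loose copper chip of an old gasket, 14 x 12 x 7 mm, 10 g, lying on the sealing face at first. Origin at the centre of its underside
- chip1: Loose copper chip of an old gasket, 14 x 12 x 7 mm, 10 g, lying on the sealing face at first. Origin at the centre of its underside
- chip2: Loose copper chip of an old gasket, 14 x 12 x 7 mm, 10 g, lying on the sealing face at first. Origin at the centre of its underside
- chip3: Loose copper chip of an old gasket, 14 x 12 x 7 mm, 10 g, lying on the sealing face at first. Origin at the centre of its underside
- vial_a: Small amber vial with white cap, 28 mm wide, 55 mm high. Bystander, to be left alone. Origin at its underside (tools: under the middle)
- vial_b: Small amber vial with blue cap, 28 mm wide, 55 mm high. Bystander, to be left alone. Origin at its underside (tools: under the middle)
- wrench: Steel wrench lying flat, 160 mm long. Bystander, to be left alone. Origin at its underside (tools: under the middle)
- beaker: Glass beaker, 70 mm wide, 85 mm high. Bystander, to be left alone. Origin at its underside (tools: under the middle)
- screw_tray: Small steel tray with three thumb screws, 100 x 70 x 20 mm. Bystander, to be left alone. Origin at its underside (tools: under the middle)
- screwdriver: Screwdriver with red handle lying flat, 180 mm long. Bystander, to be left alone. Origin at its underside (tools: under the middle)
- vial_rack: Black vial rack, 90 x 160 mm, 50 mm high, vials up to 77 mm. Bystander, to be left alone. Origin at its underside (tools: under the middle)
Not all that is in view belongs to the job. Leave any green look-alike of the block alone.

How it is judged:
On the way, in this order (a step that is already met when the one before it is completed fails the run):
1. all four chips are off the face, down on the bench (undersides below 30 mm), while the scraper is held (height (world z) of chip0 between -0.02 and 0.03 m and height (world z) of chip1 between -0.02 and 0.03 m and height (world z) of chip2 between -0.02 and 0.03 m and height (world z) of chip3 between -0.02 and 0.03 m and contact force between the fingers and scraper above 0.5 N), for 0.2 s.
2. the scraper stands upright on its grey mat (centre within 60 mm of the mat's), let go (horizontal distance between scraper and scraper_mat below 0.06 m and height (world z) of scraper below 0.01 m and angle between scraper's own z axis and vertical below 0.1 rad and contact force between the fingers and scraper below 0.1 N), for 0.2 s.
At the end, for the whole second after the job is handed in: Cover held only by the fingers, below 20 mm/s, tilt under 0.1 rad, each hole within 4 mm sideways of its threaded hole and 4 to 20 mm above the face; chips on the bench (undersides below 30 mm); scraper upright on the grey mat, let go, centre within 60 mm of the mat's (all of step 2 and height (world z) of chip0 between -0.02 and 0.03 m and height (world z) of chip1 between -0.02 and 0.03 m and height (world z) of chip2 between -0.02 and 0.03 m and height (world z) of chip3 between -0.02 and 0.03 m and horizontal distance between cover_hole0 and block_hole0 below 0.004 m and z of cover_hole0 in the frame of block_hole0 between 0.004 and 0.02 m and horizontal distance between cover_hole1 and block_hole1 below 0.004 m and z of cover_hole1 in the frame of block_hole1 between 0.004 and 0.02 m and horizontal distance between cover_hole2 and block_hole2 below 0.004 m and z of cover_hole2 in the frame of block_hole2 between 0.004 and 0.02 m and angle between cover's own z axis and vertical below 0.1 rad and contact force between the fingers and cover above 0.5 N and linear speed of cover below 0.02 m/s and contact force between cover and block below 0.1 N and contact force between cover and scraper below 0.1 N and contact force between cover and chip0 below 0.1 N and contact force between cover and chip1 below 0.1 N and contact force between cover and chip2 below 0.1 N and contact force between cover and chip3 below 0.1 N); the arm keeps its last pose, push and grip.
It fails at once if a chip is touched with the gripper or arm instead of the scraper (contact force between any of the fingers, the arm and chip0 above 0.5 N or contact force between any of the fingers, the arm and chip1 above 0.5 N or contact force between any of the fingers, the arm and chip2 above 0.5 N or contact force between any of the fingers, the arm and chip3 above 0.5 N).
It fails at once if the cover touches the inlet block with more than 1 N (contact force between cover and block above 1 N).
It fails at once if a bystander is moved by more than 30 mm (distance of any of vial_a, vial_b, wrench, beaker, screw_tray, screwdriver, vial_rack from where it was at the start of the episode above 0.03 m).
It also fails if it takes over 64 s, if anything falls off the work surface, if the arm or the gripper's body presses on something with over 40 N, if the wrist force passes 120 N, or if a joint passes its speed limit or range.

## Working session

There is one attempt and no reset: what is moved stays moved. The work goes in short steps, Python scripts to look and compute and a tool call to move; the robot and the scene stay as the last step left them, time stands still between calls to the robot, and variables do not carry over. Pictures are saved under pics/ and viewed, about 8 in all and at most 12, crops included, and the job is handed in when it is done.

Besides the shell and the picture viewer there is one more tool, called as a command line: name --argument value ..., lists and objects as JSON in quotes. servo_tool: Moves the arm, as the interface text tells. Its arguments: {"type":"object","properties":{"steps":{"type":"array","items":{"type":"object","properties":{"offset":{"type":"array","items":{"type":"number"}},"yaw":{"type":"number"},"hand":{"type":"number"}}}},"squeeze":{"type":"number"}},"required":["steps"]}

```bash
mkdir -p pics; python3 - <<'E'
from workcell import bot, viewer, finder
import cv2
s=bot.read_state();print(s['time'],s['tcp_pos'],s['tool_rot'],s['finger_gap'])
for n in ("scene","top"):
    p=viewer.capture(n);cv2.imwrite(f"pics/{n}0.png",p['color'])
    print(n,p['tvec'],p['rvec'],p['mtx'][0])
    for t in ["block","block_hole0","cover","cover_hole0","cover_hole2","scraper","scraper_mat","cover_mat","chip0","vial_a","wrench","beaker","screw_tray","screwdriver","vial_rack"]:
        print(t,[([round(float(v),3) for v in d['location']],round(d['conf'],2)) for d in finder.boxes_of(t,p)][:6])
E
```

```text
0.0 [0.25432384 0.51492531 0.2303927 ] [ 2.27423666e-01  9.73795378e-01 -9.71059567e-04 -3.08077506e-04] 0.0852217975999243
scene [ 0.38405195 -0.19168898  1.72731435] [ 0.98676625  2.4845881  -1.04207161] [490.11168679   0.         321.13073248]
block [([0.241, -0.303, 0.049], 0.79), ([0.287, 0.378, 0.05], 0.79), ([0.605, 0.004, 0.044], 0.6)]
block_hole0 [([0.242, -0.314, 0.047], 0.94), ([0.288, 0.382, 0.042], 0.87), ([0.605, 0.002, 0.049], 0.7), ([0.656, 0.4, 0.052], 0.61)]
cover [([0.497, 0.285, 0.007], 0.59)]
cover_hole0 [([0.501, 0.279, 0.007], 0.72), ([0.611, -0.425, 0.02], 0.69), ([0.75, -0.238, 0.052], 0.44)]
cover_hole2 [([0.501, 0.279, 0.007], 0.72), ([0.611, -0.425, 0.02], 0.69), ([0.75, -0.238, 0.052], 0.44)]
scraper [([0.552, -0.267, 0.028], 0.64), ([0.605, 0.003, 0.049], 0.38), ([0.765, 0.265, 0.039], 0.32), ([0.513, 0.271, 0.005], 0.25)]
scraper_mat [([0.507, -0.263, 0.001], 0.72)]
cover_mat [([0.514, 0.274, 0.006], 0.67)]
chip0 [([0.733, 0.184, 0.032], 0.65), ([0.494, 0.28, 0.01], 0.6), ([0.603, 0.001, 0.046], 0.32)]
vial_a [([0.765, 0.261, 0.038], 0.68), ([0.735, 0.1
[... 426 characters left out ...]
.328, 0.045], 0.81)]
block_hole0 [([0.595, -0.013, 0.045], 0.95), ([0.232, -0.322, 0.045], 0.95), ([0.269, 0.365, 0.047], 0.86), ([0.788, 0.028, 0.006], 0.68)]
cover [([0.483, 0.274, 0.002], 0.69)]
cover_hole0 [([0.487, 0.277, 0.011], 0.78)]
cover_hole2 [([0.487, 0.277, 0.011], 0.78)]
scraper [([0.544, -0.278, 0.021], 0.93)]
scraper_mat [([0.51, -0.278, 0.005], 0.61), ([0.59, -0.011, 0.042], 0.41)]
cover_mat [([0.502, 0.257, 0.003], 0.74)]
chip0 []
vial_a [([0.731, 0.173, 0.034], 0.43)]
wrench [([0.788, 0.027, 0.006], 0.72)]
beaker [([0.673, 0.409, 0.048], 0.86)]
screw_tray [([0.379, 0.077, 0.003], 0.94)]
screwdriver [([0.607, -0.429, 0.025], 0.81)]
vial_rack [([0.732, -0.263, 0.052], 0.67)]
```

View pics/top0.png

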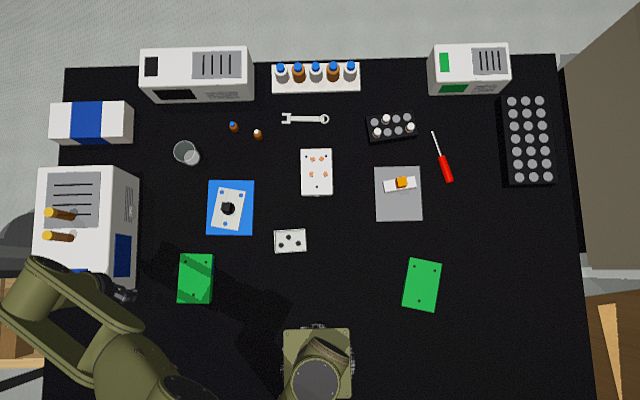

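View pics/scene0.png

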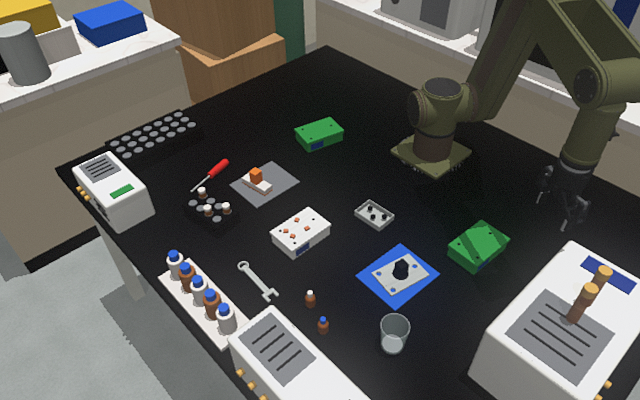

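The top view shows the block near px (317,172) with four chips in its far half. The cover is at (229,208) and the scraper at (400,184), with the wrench at (305,118) beyond the block. The green look-alikes are at (195,278) and (421,285). I'm moving over the block for a closer look.

servo_tool --steps '[{"offset": [-2.8, -2.2, -0.7], "hand": 1}, {"offset": [-2.8, -2.2, -0.7]}, {"offset": [-2.8, -2.2, -0.7]}, {"offset": [-2.8, -2.2, -0.7]}, {"offset": [-2.8, -2.2, -0.7]}, {"offset": [-2.8, -2.2, -0.7]}, {"offset": [-2.8, -2.2, -0.7]}, {"offset": [-2.8, -2.2, -0.7]}]'

```text
invalid input
```

servo_tool --steps '[{"offset": [-2.8, -2.2, -0.7]}, {"offset": [-2.8, -2.2, -0.7]}, {"offset": [-2.8, -2.2, -0.7]}, {"offset": [-2.8, -2.2, -0.7]}, {"offset": [-2.8, -2.2, -0.7]}, {"offset": [-2.8, -2.2, -0.7]}, {"offset": [-2.8, -2.2, -0.7]}, {"offset": [-2.8, -2.2, -0.7]}]'

```text
invalid input
```

servo_tool --steps '[{"yaw": 0.125}, {"yaw": 0.125}, {"yaw": 0.125}, {"yaw": 0.125}, {"yaw": 0.125}, {"yaw": 0.125}, {"yaw": 0.125}, {"yaw": 0.125}]'

```text
invalid input
```

```bash
python3 - <<'E'
from workcell import bot, viewer, finder
import cv2, numpy as np
s=bot.read_state();print(s['time'],s['tcp_pos'],s['tool_rot'],s['q'])
p=viewer.capture("wrist");cv2.imwrite("pics/w1.png",p['color'])
R=cv2.Rodrigues(p['rvec'])[0];print("cam",-R.T@p['tvec'],"fwd",R[2],"right",R[0],p['mtx'])
for t in ["block","chip0","block_hole0"]: print(t,[(np.round(d['location'],3),round(d['conf'],2)) for d in finder.boxes_of(t,p)][:6])
E
```

```text
1.6 [0.25466938 0.51554596 0.23131423] [ 2.27387491e-01  9.73804359e-01  1.07900540e-05 -1.61253813e-06] [ 1.03851494e+00  3.06794462e-01  1.50638374e+00  9.80168456e-06
  1.32839481e+00 -7.34956359e-02]
cam [0.18060507 0.55259066 0.37377967] fwd [ 0.28329611 -0.14022666 -0.94872535] right [ 4.43044274e-01  8.96499708e-01 -2.11270443e-04] [[309.89450987   0.         321.95662652]
 [  0.         309.89450987 199.0834269 ]
 [  0.           0.           1.        ]]
block [(array([0.257, 0.386, 0.047]), 0.77)]
chip0 []
block_hole0 [(array([0.254, 0.384, 0.048]), 0.88)]
```

View pics/w1.png

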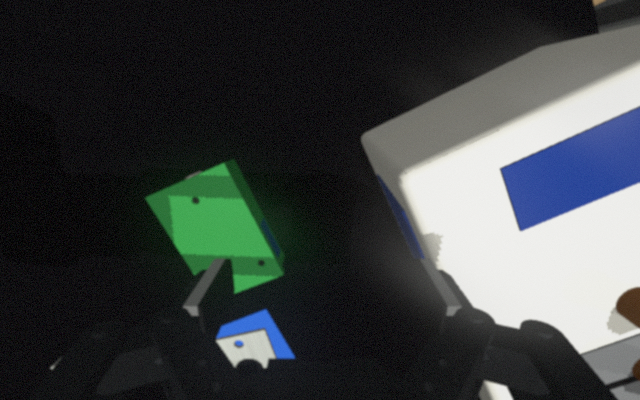

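The wrist view shows only the green look-alike (about 215,225) and the bench device, because the moves were refused. I'll resend them with every field filled in.

servo_tool --steps '[{"offset": [-3.3, -1.8, -0.3], "yaw": 0, "hand": 1}, {"offset": [-3.3, -1.8, -0.3], "yaw": 0, "hand": 1}, {"offset": [-3.3, -1.8, -0.3], "yaw": 0, "hand": 1}, {"offset": [-3.3, -1.8, -0.3], "yaw": 0, "hand": 1}, {"offset": [-3.3, -1.8, -0.3], "yaw": 0, "hand": 1}, {"offset": [-3.3, -1.8, -0.3], "yaw": 0, "hand": 1}, {"offset": [-3.3, -1.8, -0.3], "yaw": 0, "hand": 1}, {"offset": [-3.3, -1.8, -0.3], "yaw": 0, "hand": 1}]' --squeeze 60

```text
time: 2.47
tcp_pos: [0.4283, 0.2679, 0.2557]
tool_rot: [0.227, 0.974, 0.0, 0.0]
ft_force: [0.1, 0.5, 0.6]
finger_gap: 0.0855
```

servo_tool --steps '[{"offset": [-3.2, -1.8, -0.3], "yaw": 0, "hand": 1}, {"offset": [-3.2, -1.8, -0.3], "yaw": 0, "hand": 1}, {"offset": [-3.2, -1.8, -0.3], "yaw": 0, "hand": 1}, {"offset": [-3.2, -1.8, -0.3], "yaw": 0, "hand": 1}, {"offset": [-3.2, -1.8, -0.3], "yaw": 0, "hand": 1}, {"offset": [-3.2, -1.8, -0.3], "yaw": 0, "hand": 1}, {"offset": [-3.2, -1.8, -0.3], "yaw": 0, "hand": 1}, {"offset": [-3.2, -1.8, -0.3], "yaw": 0, "hand": 1}]'

```text
time: 3.13
tcp_pos: [0.5941, 0.0253, 0.2795]
tool_rot: [0.227, 0.974, 0.0, 0.0]
ft_force: [-0.1, 0.5, 0.3]
finger_gap: 0.0854
```

servo_tool --steps '[{"offset": [0, 0, 0], "yaw": 0.124, "hand": 1}, {"offset": [0, 0, 0], "yaw": 0.124, "hand": 1}, {"offset": [0, 0, 0], "yaw": 0.124, "hand": 1}, {"offset": [0, 0, 0], "yaw": 0.124, "hand": 1}, {"offset": [0, 0, 0], "yaw": 0.124, "hand": 1}, {"offset": [0, 0, 0], "yaw": 0.124, "hand": 1}, {"offset": [0, 0, 0], "yaw": 0.124, "hand": 1}, {"offset": [0, 0, 0], "yaw": 0.124, "hand": 1}]'

```text
time: 3.8
tcp_pos: [0.5933, 0.027, 0.2792]
tool_rot: [0.666, 0.746, -0.0, -0.0]
ft_force: [0.3, 0.9, -0.3]
finger_gap: 0.0853
```

```bash
cat > h.py <<'E'
from workcell import bot, viewer, finder
import cv2, numpy as np
from scipy.spatial.transform import Rotation as Ro
def px2w(p,uv,z):
    R=cv2.Rodrigues(p['rvec'])[0]; t=np.ravel(p['tvec']); c=-R.T@t
    uv=np.atleast_2d(np.float64(uv)); d=np.c_[uv,np.ones(len(uv))]@np.linalg.inv(p['mtx']).T@R
    return c+d*((z-c[2])/d[:,2])[:,None]
def w2px(p,X): return cv2.projectPoints(np.float64(X).reshape(-1,3),p['rvec'],p['tvec'],p['mtx'],None)[0][:,0]
def psi(s): v=Ro.from_quat(s['tool_rot']).as_matrix()[:,1]; return np.degrees(np.arctan2(v[1],v[0]))
def go(xyz,ang=None):
    s=bot.read_state(); M=Ro.from_quat(s['tool_rot']).as_matrix()
    d=M.T@(np.array(xyz)-s['tcp_pos'])*100; print('t',s['time'],'tcp',np.round(s['tcp_pos'],4),'psi',psi(s),'F',np.round(s['ft_force'],1),'offset_cm',np.round(d,2), 'norm',np.linalg.norm(d).round(2))
    if ang is not None: print('yaw',np.radians((psi(s)-ang+90)%180-90))
def save(p,n): cv2.imwrite(f"pics/{n}.png",p['color'])
E
python3 - <<'E'
from h import *
s=bot.read_state();print(s['time'],s['tcp_pos'],psi(s),s['q'])
p=viewer.capture("wrist");save(p,"w2")
import pickle;pickle.dump({k:p[k] for k in('color','mtx','rvec','tvec')},open('w2.pkl','wb'))
for t in ["block","chip0","block_hole0"]: print(t,[(np.round(d['location'],3),round(d['conf'],2)) for d in finder.boxes_of(t,p)][:6])
E
```

```text
3.8 [0.59329833 0.02700104 0.27924521] 6.520952515120695 [-2.56433916e-02  3.01901966e-01  1.39071392e+00  1.26869235e-05
  1.44913853e+00 -1.39457021e-01]
block [(array([ 0.59 , -0.005,  0.046]), 0.75), (array([ 0.194, -0.284,  0.045]), 0.57), (array([0.539, 0.206, 0.004]), 0.3)]
chip0 [(array([0.587, 0.005, 0.052]), 0.67), (array([ 0.635, -0.036,  0.054]), 0.64), (array([ 0.588, -0.045,  0.049]), 0.49), (array([ 0.633, -0.001,  0.054]), 0.44)]
block_hole0 [(array([ 0.592, -0.01 ,  0.045]), 0.92), (array([ 0.194, -0.287,  0.042]), 0.56)]
```

View pics/w2.png

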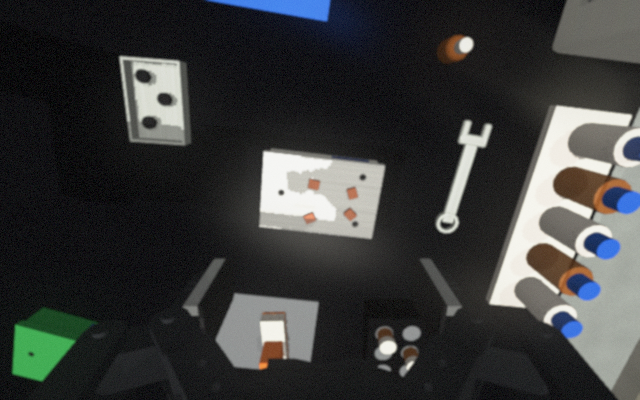

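The wrist view shows the block's pair holes at about (363,177) and (355,224), at the far (+x) end. The single hole is at (281,192), and the chips are at (314,184), (351,193), (349,214) and (309,217). The scraper shows at the bottom, around (272,335).

```bash
cat >> h.py <<'E'
def dark(p,uv,r=6):
    g=cv2.cvtColor(p['color'],cv2.COLOR_BGR2GRAY).astype(float); u,v=map(int,np.round(uv))
    w=g[v-r:v+r+1,u-r:u+r+1]; k=np.clip(np.percentile(w,70)*.75-w,0,None)
    yy,xx=np.mgrid[v-r:v+r+1,u-r:u+r+1]; k=k*((xx-u)**2+(yy-v)**2<=r*r); return (k*xx).sum()/k.sum(),(k*yy).sum()/k.sum()
PAT=np.array([[.05,.032],[.05,-.032],[-.05,0]])
def fit(W):
    # rigid 2D fit of PAT to W
    W=np.asarray(W)[:,:2]; a=PAT-PAT.mean(0); b=W-W.mean(0)
    th=np.arctan2((a[:,0]*b[:,1]-a[:,1]*b[:,0]).sum(),(a*b).sum()); c,s_=np.cos(th),np.sin(th); R=np.array([[c,-s_],[s_,c]])
    t=W.mean(0)-R@PAT.mean(0); return t,np.degrees(th),W-(PAT@R.T+t)
E
python3 - <<'E'
from h import *
import pickle;p=pickle.load(open('w2.pkl','rb'))
uv=[dark(p,q,5) for q in [(363,177),(355,224),(281,192)]];print(np.round(uv,1))
print(fit(px2w(p,uv,.045)))
print(px2w(p,[(314,184),(351,193),(349,214),(309,217)],.048))
print('scr', px2w(p,[(262,312),(285,313)],.024))
# top & scraper: colour of orange grip and top image
p=viewer.capture("top")
roi=p['color'][150:215,370:430]; cv2.imwrite('pics/ts.png',cv2.resize(np.hstack([roi,p['color'][180:245,200:260]]),None,fx=6,fy=6,interpolation=cv2.INTER_CUBIC))
hsv=cv2.cvtColor(p['color'],cv2.COLOR_BGR2HSV)
m=cv2.inRange(hsv,(8,150,120),(25,255,255));m[:150]=0;m[215:]=0;m[:,:370]=0;m[:,430:]=0
ys,xs=np.nonzero(m);print(len(xs),xs.mean(),ys.mean(),px2w(p,(xs.mean(),ys.mean()),.06))
E
```

```text
[[362.3 176.9]
 [354.6 223.6]
 [280.8 192.1]]
(array([ 0.5937908 , -0.01286717]), np.float64(-0.2599653225890812), array([[-6.16287409e-05, -7.16143006e-05],
       [-1.03727859e-04,  8.60652275e-05],
       [ 1.65356600e-04, -1.44509269e-05]]))
[[ 0.58474452  0.00358314  0.048     ]
 [ 0.63241497 -0.00283606  0.048     ]
 [ 0.63390642 -0.03126751  0.048     ]
 [ 0.58297643 -0.04128762  0.048     ]]
scr [[ 0.52679696 -0.21570437  0.024     ]
 [ 0.5621431  -0.2135129   0.024     ]]
89 401.4831460674157 181.52808988764045 [[ 0.55041161 -0.28456824  0.06      ]]
```

View pics/ts.png

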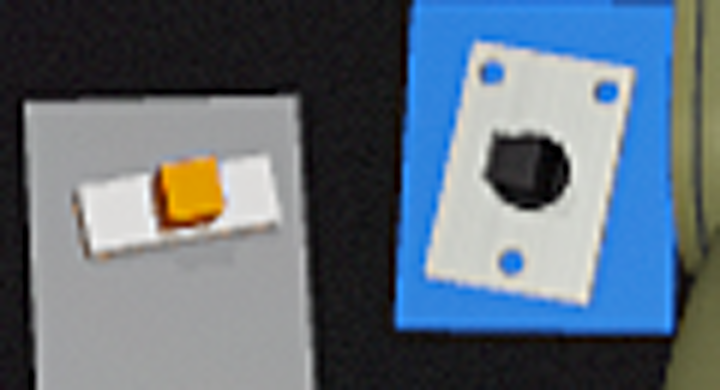

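The enlarged top view shows the scraper tilted about +9° on the grey mat. The cover's pair of holes points to +x with a yaw of about -11°, so it's the same way round as the block. Next I'm moving above the scraper.

servo_tool --steps '[{"offset": [-4.0, -0.1, 0.7], "yaw": 0, "hand": 1}, {"offset": [-4.0, -0.1, 0.7], "yaw": 0, "hand": 1}, {"offset": [-4.0, -0.1, 0.7], "yaw": 0, "hand": 1}, {"offset": [-4.0, -0.1, 0.7], "yaw": 0, "hand": 1}, {"offset": [-4.0, -0.1, 0.7], "yaw": 0, "hand": 1}, {"offset": [-4.0, -0.1, 0.7], "yaw": 0, "hand": 1}, {"offset": [0, 0, 0], "yaw": -0.04, "hand": 1}, {"offset": [0, 0, 0], "yaw": 0, "hand": 1}]'

```text
time: 4.72
tcp_pos: [0.6157, -0.2146, 0.2361]
tool_rot: [0.649, 0.761, -0.0, -0.001]
ft_force: [-0.1, 0.5, 0.5]
finger_gap: 0.0851
```

```bash
python3 - <<'E'
from h import *
go([.55,-.28,.15],8.8)
p=viewer.capture("wrist");save(p,"w3")
import pickle;pickle.dump({k:p[k] for k in('color','mtx','rvec','tvec')},open('w3.pkl','wb'))
for t in ["scraper","scraper_mat"]: print(t,[(np.round(d['location'],3),round(d['conf'],2)) for d in finder.boxes_of(t,p)][:3])
E
```

```text
t 4.7167 tcp [ 0.6157 -0.2146  0.2361] psi 9.114587226917246 F [-0.1  0.5  0.5] offset_cm [-5.42 -7.51  8.62] norm 12.65
yaw 0.00549058289442437
scraper [(array([ 0.554, -0.273,  0.028]), 0.94), (array([ 0.786, -0.032,  0.01 ]), 0.43), (array([ 0.612, -0.056,  0.046]), 0.2)]
scraper_mat [(array([ 0.505, -0.272,  0.002]), 0.57)]
```

View pics/w3.png

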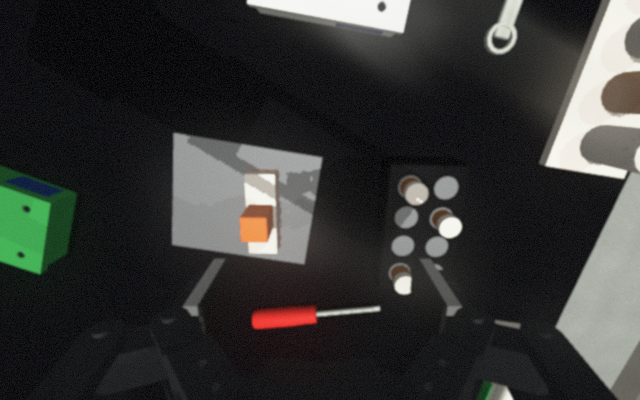

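The wrist view shows the bright orange grip top spanning about (240-270, 219-242). The scraper base runs from (246,173) to (278,253), nearly aligned with the tool.

```bash
python3 - <<'E'
from h import *
import pickle;p=pickle.load(open('w3.pkl','rb'))
hsv=cv2.cvtColor(p['color'],cv2.COLOR_BGR2HSV)
o=cv2.inRange(hsv,(4,140,60),(25,255,255));o[:,:235]=0;o[:,285:]=0;o[:150]=0;o[262:]=0
o[:205]=0
v=hsv[...,2][o>0];print('V pct',np.percentile(v,[5,25,50,75,95]))
top=o.copy();top[hsv[...,2]<190]=0
for z,m in((.069,top),):
    ys,xs=np.nonzero(m);r=cv2.minAreaRect(np.c_[xs,ys].astype(np.float32));print(r,len(xs))
    B=px2w(p,cv2.boxPoints(r),z);print(B.round(4),B.mean(0),px2w(p,(xs.mean(),ys.mean()),z))
w=cv2.inRange(hsv,(0,0,170),(180,60,255));w[:,:240]=0;w[:,280:]=0;w[:165]=0;w[260:]=0
n,l,st,c=cv2.connectedComponentsWithStats(w);print(st[1:])
W=px2w(p,[(246,174),(276,171),(249,253),(277,253)],.024);print(W.round(4))
cv2.imwrite('pics/w3c.png',cv2.resize(p['color'][160:265,225:295],None,fx=6,fy=6,interpolation=cv2.INTER_NEAREST)[:600])
E
```

```text
V pct [136. 233. 241. 241. 242.]
((253.5498809814453, 228.49749755859375), (24.219743728637695, 26.516878128051758), 87.1375961303711) 635
[[ 0.5337 -0.2693  0.069 ]
 [ 0.5616 -0.2633  0.069 ]
 [ 0.5658 -0.2916  0.069 ]
 [ 0.5371 -0.2978  0.069 ]] [ 0.54955868 -0.28048615  0.069     ] [[ 0.54942757 -0.28044813  0.069     ]]
[[274 165   1   1   1]
 [243 174  33  34 981]
 [274 210   1   2   2]
 [274 218   1   1   1]
 [247 227  31  28 472]]
[[ 0.5269 -0.2335  0.024 ]
 [ 0.5613 -0.2243  0.024 ]
 [ 0.5392 -0.3367  0.024 ]
 [ 0.5746 -0.331   0.024 ]]
```

View pics/w3c.png

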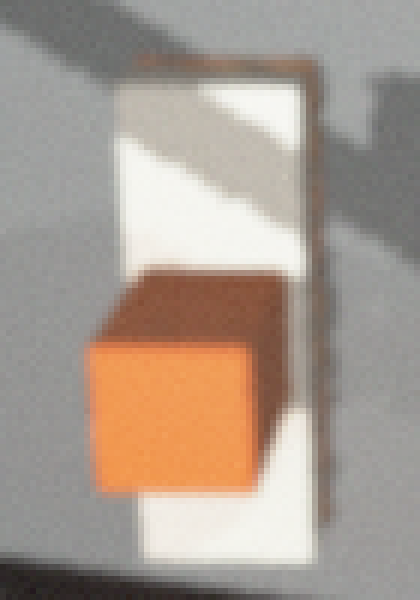

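servo_tool --steps '[{"offset": [-1.8, -2.5, 2.0], "yaw": 0, "hand": 1}, {"offset": [-1.8, -2.5, 2.0], "yaw": 0, "hand": 1}, {"offset": [-1.9, -2.5, 2.0], "yaw": 0, "hand": 1}, {"offset": [0, 0, 3.6], "yaw": 0, "hand": 1}, {"offset": [0, 0, 3.6], "yaw": 0, "hand": 1}, {"offset": [0, 0, 3.6], "yaw": 0, "hand": 1}, {"offset": [0, 0, 3.8], "yaw": 0, "hand": 1}, {"offset": [0, 0, 0], "yaw": 0, "hand": 1}]'

```text
time: 5.53
tcp_pos: [0.5463, -0.2737, 0.025]
tool_rot: [0.648, 0.762, -0.001, -0.007]
ft_force: [-1.8, 0.8, -0.9]
finger_gap: 0.085
```

servo_tool --steps '[{"offset": [0, 0, 0], "yaw": 0, "hand": 0}, {"offset": [0, 0, 0], "yaw": 0, "hand": 0}, {"offset": [0, 0, 0], "yaw": 0, "hand": 0}, {"offset": [0, 0, 0], "yaw": 0, "hand": 0}, {"offset": [0, 0, 0], "yaw": 0, "hand": 0}, {"offset": [0, 0, 0], "yaw": 0, "hand": 0}, {"offset": [0, 0, 0], "yaw": 0, "hand": 0}, {"offset": [0, 0, 0], "yaw": 0, "hand": 0}]' --squeeze 60

```text
time: 6.2
tcp_pos: [0.5522, -0.2789, 0.034]
tool_rot: [0.648, 0.761, 0.0, 0.002]
ft_force: [-0.8, 1.2, 8.1]
finger_gap: 0.0292
```

servo_tool --steps '[{"offset": [0, 0, 0], "yaw": 0, "hand": 0}, {"offset": [0, 0, 0], "yaw": 0, "hand": 0}, {"offset": [0, 0, 0], "yaw": 0, "hand": 0}]'

```text
time: 6.45
tcp_pos: [0.5522, -0.2788, 0.034]
tool_rot: [0.648, 0.761, 0.001, 0.002]
ft_force: [-0.9, 0.6, 7.8]
finger_gap: 0.0296
```

servo_tool --steps '[{"offset": [0, 0, -0.5], "yaw": 0, "hand": 0}, {"offset": [0, 0, -2], "yaw": 0, "hand": 0}, {"offset": [0, 0, -3], "yaw": 0, "hand": 0}, {"offset": [0, 0, -3], "yaw": 0, "hand": 0}, {"offset": [0, 0, -2], "yaw": 0, "hand": 0}, {"offset": [0, 0, 0], "yaw": 0, "hand": 0}, {"offset": [0, 0, 0], "yaw": 0, "hand": 0}, {"offset": [0, 0, 0], "yaw": 0, "hand": 0}]'

```text
time: 7.12
tcp_pos: [0.5499, -0.2777, 0.1356]
tool_rot: [0.648, 0.761, -0.0, -0.001]
ft_force: [0.4, 0.4, -2.4]
finger_gap: 0.0292
```

```bash
python3 - <<'E'
from h import *
go([.535,-.013,.14],-.3)
p=viewer.capture("scene");q=viewer.capture("wrist")
c=w2px(p,[.552,-.28,.10])[0];print(c); u,v=c.astype(int)
a=cv2.resize(p['color'][v-40:v+50,u-50:u+50],(400,360),interpolation=cv2.INTER_CUBIC)
b=cv2.resize(q['color'][150:400,180:500],(400,312))
cv2.imwrite('pics/g1.png',np.vstack([a,b])[:600])
E
```

```text
t 7.1167 tcp [ 0.5499 -0.2777  0.1356] psi 9.160689674977217 F [ 0.4  0.4 -2.4] offset_cm [26.37  2.74 -0.42] norm 26.52
yaw 0.16512018433778464
[253.74897926 163.43360626]
```

View pics/g1.png

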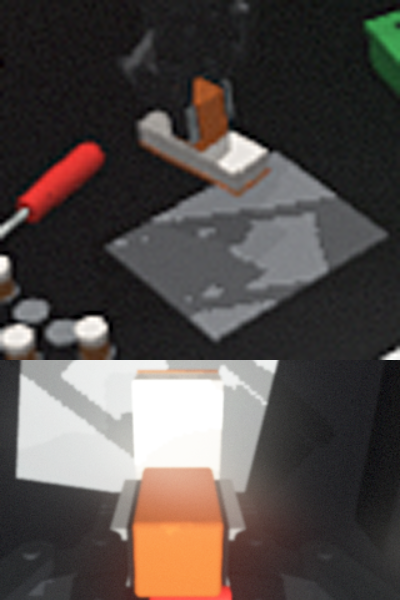

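The scraper is held square and level: white base and orange grip between the pads in both crops. I'm carrying it to the near end of the block.

servo_tool --steps '[{"offset": [3.8, 0.4, 0], "yaw": 0, "hand": 0}, {"offset": [3.8, 0.4, 0], "yaw": 0, "hand": 0}, {"offset": [3.8, 0.4, 0], "yaw": 0, "hand": 0}, {"offset": [3.8, 0.4, 0], "yaw": 0, "hand": 0}, {"offset": [3.8, 0.4, 0], "yaw": 0, "hand": 0}, {"offset": [3.8, 0.4, 0], "yaw": 0, "hand": 0}, {"offset": [3.6, 0.3, 0], "yaw": 0, "hand": 0}, {"offset": [0, 0, 0], "yaw": 0.083, "hand": 0}]'

```text
time: 7.88
tcp_pos: [0.5326, -0.0069, 0.1345]
tool_rot: [0.678, 0.735, -0.0, -0.003]
ft_force: [0.4, -0.7, -1.9]
finger_gap: 0.0291
```

servo_tool --steps '[{"offset": [0, 0, 0], "yaw": 0.082, "hand": 0}, {"offset": [0, 0, 0], "yaw": 0, "hand": 0}, {"offset": [0, 0, 0], "yaw": 0, "hand": 0}, {"offset": [0, 0, 0], "yaw": 0, "hand": 0}]'

```text
time: 8.22
tcp_pos: [0.535, -0.0136, 0.1355]
tool_rot: [0.708, 0.706, -0.001, -0.001]
ft_force: [-0.1, 1.2, -1.8]
finger_gap: 0.0295
```

```bash
python3 - <<'E'
from h import *
go([.537,-.012,.0785],-.3)
E
```

```text
t 8.2167 tcp [ 0.535  -0.0136  0.1355] psi -0.20417583922953045 F [-0.1  1.2 -1.8] offset_cm [0.16 0.21 5.7 ] norm 5.7
yaw 0.0016724471084051994
```

servo_tool --steps '[{"offset": [0.1, 0, 2.0], "yaw": 0, "hand": 0}, {"offset": [0, 0, 2.0], "yaw": 0, "hand": 0}, {"offset": [0, 0, 1.0], "yaw": 0, "hand": 0}, {"offset": [0, 0, 0.5], "yaw": 0, "hand": 0}, {"offset": [0, 0, 0.2], "yaw": 0, "hand": 0}, {"offset": [0, 0, 0], "yaw": 0, "hand": 0}, {"offset": [0, 0, 0], "yaw": 0, "hand": 0}, {"offset": [0, 0, 0], "yaw": 0, "hand": 0}]'

```text
time: 8.88
tcp_pos: [0.5363, -0.0125, 0.0801]
tool_rot: [0.709, 0.705, 0.001, 0.001]
ft_force: [-0.2, 0.4, -1.5]
finger_gap: 0.0293
```

servo_tool --steps '[{"offset": [0, 0, 0.2], "yaw": 0, "hand": 0}, {"offset": [0, 0.8, 0], "yaw": 0, "hand": 0}, {"offset": [0, 0.8, 0], "yaw": 0, "hand": 0}, {"offset": [0, 0.8, 0], "yaw": 0, "hand": 0}, {"offset": [0, 0.8, 0], "yaw": 0, "hand": 0}, {"offset": [0, 0.8, 0], "yaw": 0, "hand": 0}, {"offset": [0, 0.8, 0], "yaw": 0, "hand": 0}, {"offset": [0, 0.8, 0], "yaw": 0, "hand": 0}]'

```text
time: 9.55
tcp_pos: [0.5923, -0.0126, 0.0772]
tool_rot: [0.709, 0.705, -0.0, -0.0]
ft_force: [-1.5, -0.6, -1.2]
finger_gap: 0.0287
```

servo_tool --steps '[{"offset": [0, 0.8, 0], "yaw": 0, "hand": 0}, {"offset": [0, 0.8, 0], "yaw": 0, "hand": 0}, {"offset": [0, 0.8, 0], "yaw": 0, "hand": 0}, {"offset": [0, 0.8, 0], "yaw": 0, "hand": 0}, {"offset": [0, 0.8, 0], "yaw": 0, "hand": 0}, {"offset": [0, 0.8, 0], "yaw": 0, "hand": 0}, {"offset": [0, 0.8, 0], "yaw": 0, "hand": 0}, {"offset": [0, 0, 0], "yaw": 0, "hand": 0}]'

```text
time: 10.22
tcp_pos: [0.6501, -0.013, 0.0775]
tool_rot: [0.709, 0.705, 0.001, 0.001]
ft_force: [-0.4, -0.6, -1.1]
finger_gap: 0.0292
```

servo_tool --steps '[{"offset": [0, 0.8, 0], "yaw": 0, "hand": 0}, {"offset": [0, 0.8, 0], "yaw": 0, "hand": 0}, {"offset": [0, 0, 0], "yaw": 0, "hand": 0}, {"offset": [0, 0, 0], "yaw": 0, "hand": 0}, {"offset": [0, 0, 0], "yaw": 0, "hand": 0}]'

```text
time: 10.63
tcp_pos: [0.6635, -0.0129, 0.0772]
tool_rot: [0.709, 0.705, 0.0, -0.0]
ft_force: [0.1, 0.3, -2.0]
finger_gap: 0.0294
```

```bash
python3 - <<'E'
from h import *
go([.537,-.012,.15],-.3)
p=viewer.capture("scene")
for t in ["chip0","scraper"]: print(t,[(np.round(d['location'],3),round(d['conf'],2)) for d in finder.boxes_of(t,p)][:6])
u,v=w2px(p,[.66,-.013,.03])[0].astype(int)
cv2.imwrite('pics/s2.png',cv2.resize(p['color'][v-75:v+75,u-100:u+100],None,fx=4,fy=4,interpolation=cv2.INTER_CUBIC))
E
```

```text
t 10.6333 tcp [ 0.6635 -0.0129  0.0772] psi -0.2838206976335738 F [ 0.1  0.3 -2. ] offset_cm [  0.03 -12.65  -7.28] norm 14.6
yaw 0.0002823820969698177
chip0 []
scraper [(array([0.579, 0.008, 0.049]), 0.69), (array([ 0.665, -0.001,  0.072]), 0.58)]
```

View pics/s2.png

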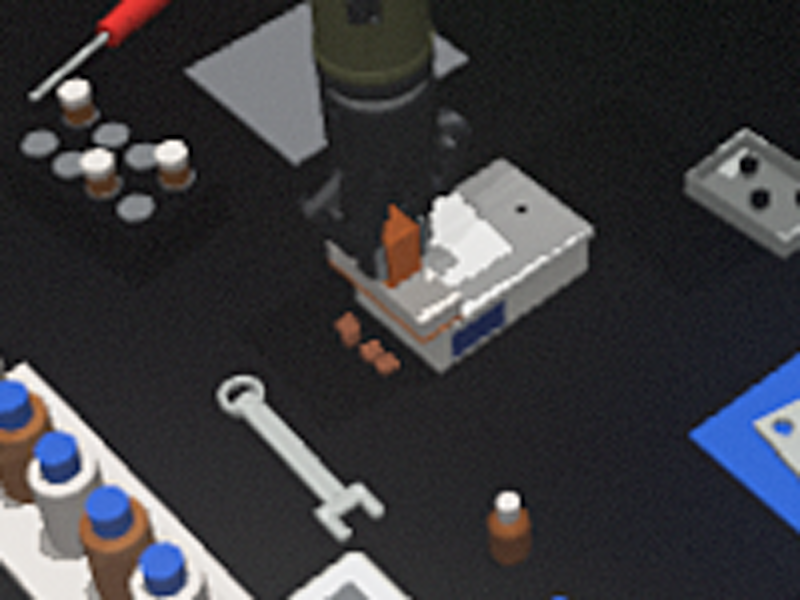

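The crop shows the copper chips on the bench at the block's far foot, with (347,328) looking like two, plus (372,350) and (387,362). The visible face is bare. I'm lifting and carrying the scraper back, and I'll check the face again on the way.

servo_tool --steps '[{"offset": [0, 0, -2], "yaw": 0, "hand": 0}, {"offset": [0, 0, -3], "yaw": 0, "hand": 0}, {"offset": [0, 0, -2.3], "yaw": 0, "hand": 0}, {"offset": [-3.2, -1.7, 0], "yaw": 0, "hand": 0}, {"offset": [-3.2, -1.7, 0], "yaw": 0, "hand": 0}, {"offset": [-3.2, -1.7, 0], "yaw": 0, "hand": 0}, {"offset": [-3.2, -1.7, 0], "yaw": 0, "hand": 0}, {"offset": [-3.2, -1.7, 0], "yaw": 0, "hand": 0}]'

```text
time: 11.45
tcp_pos: [0.5762, -0.1734, 0.1504]
tool_rot: [0.709, 0.706, -0.0, -0.0]
ft_force: [0.3, -1.3, -2.2]
finger_gap: 0.0294
```

servo_tool --steps '[{"offset": [-3.2, -1.7, 0], "yaw": 0, "hand": 0}, {"offset": [-3.3, -1.8, 0], "yaw": 0, "hand": 0}, {"offset": [-3.4, -1.8, 0], "yaw": 0, "hand": 0}, {"offset": [0, 0, 0], "yaw": 0, "hand": 0}, {"offset": [0, 0, 0], "yaw": 0, "hand": 0}, {"offset": [0, 0, 0], "yaw": 0, "hand": 0}]'

```text
time: 11.95
tcp_pos: [0.5238, -0.2711, 0.1503]
tool_rot: [0.709, 0.705, 0.0, -0.0]
ft_force: [0.1, 0.2, -1.9]
finger_gap: 0.0296
```

```bash
python3 - <<'E'
from h import *
go([.525,-.272,.034],-.3)
for n in ("scene","top"):
    p=viewer.capture(n)
    hsv=cv2.cvtColor(p['color'],cv2.COLOR_BGR2HSV)
    m=cv2.inRange(hsv,(3,90,60),(20,255,255))
    k,l,st,c=cv2.connectedComponentsWithStats(m)
    for i in range(1,k):
        w=px2w(p,c[i],.004)[0]; w2=px2w(p,c[i],.048)[0]
        if st[i][4]>3 and .48<w[0]<.76 and abs(w[1])<.12: print(n,st[i],'bench',w[:2].round(3),'face',w2[:2].round(3))
E
```

```text
t 11.95 tcp [ 0.5238 -0.2711  0.1503] psi -0.3686156786846121 F [ 0.1  0.2 -1.9] offset_cm [-0.1   0.12 11.63] norm 11.63
yaw -0.0011975695115369082
scene [267 245   6   9  39] bench [ 0.69  -0.041] face [ 0.711 -0.009]
scene [273 252  10   9  49] bench [ 0.691 -0.005] face [0.712 0.025]
top [309 143   9   6  42] bench [ 0.694 -0.007] face [ 0.681 -0.007]
top [320 142   8   6  32] bench [ 0.693 -0.042] face [ 0.681 -0.042]
```

No copper is left on the face: two clumps, two chips each, lie on the bench at x≈0.692. I'm setting the scraper down.

servo_tool --steps '[{"offset": [0, 0, 3], "yaw": 0, "hand": 0}, {"offset": [0, 0, 3.5], "yaw": 0, "hand": 0}, {"offset": [0, 0, 3], "yaw": 0, "hand": 0}, {"offset": [0, 0, 1], "yaw": 0, "hand": 0}, {"offset": [0, 0, 0.5], "yaw": 0, "hand": 0}, {"offset": [0, 0, 0.4], "yaw": 0, "hand": 0}, {"offset": [0, 0, 0.2], "yaw": 0, "hand": 0}, {"offset": [0, 0, 0.1], "yaw": 0, "hand": 0}]'

```text
time: 12.72
tcp_pos: [0.5255, -0.2717, 0.0346]
tool_rot: [0.709, 0.706, 0.0, 0.001]
ft_force: [-0.3, 0.1, -2.0]
finger_gap: 0.0291
```

servo_tool --steps '[{"offset": [0, 0, 0], "yaw": 0, "hand": 0}, {"offset": [0, 0, 0], "yaw": 0, "hand": 0}, {"offset": [0, 0, 0], "yaw": 0, "hand": 0}]'

```text
time: 12.97
tcp_pos: [0.5247, -0.2717, 0.0343]
tool_rot: [0.709, 0.705, 0.0, 0.001]
ft_force: [-0.0, 0.5, -1.8]
finger_gap: 0.029
```

servo_tool --steps '[{"offset": [0, 0, 0.1], "yaw": 0, "hand": 0}, {"offset": [0, 0, 0.1], "yaw": 0, "hand": 0}, {"offset": [0, 0, 0.1], "yaw": 0, "hand": 0}, {"offset": [0, 0, 0], "yaw": 0, "hand": 0}, {"offset": [0, 0, 0], "yaw": 0, "hand": 0}]'

```text
time: 13.38
tcp_pos: [0.5247, -0.2716, 0.034]
tool_rot: [0.709, 0.705, 0.0, 0.001]
ft_force: [-4.5, 3.2, 19.0]
finger_gap: 0.0292
```

servo_tool --steps '[{"offset": [0, 0, -0.2], "yaw": 0, "hand": 0}, {"offset": [0, 0, 0], "yaw": 0, "hand": 0}, {"offset": [0, 0, 0], "yaw": 0, "hand": 1}, {"offset": [0, 0, 0], "yaw": 0, "hand": 1}, {"offset": [0, 0, 0], "yaw": 0, "hand": 1}, {"offset": [0, 0, 0], "yaw": 0, "hand": 1}, {"offset": [0, 0, 0], "yaw": 0, "hand": 1}, {"offset": [0, 0, 0], "yaw": 0, "hand": 1}]'

```text
time: 14.05
tcp_pos: [0.5241, -0.2712, 0.032]
tool_rot: [0.709, 0.705, -0.0, -0.0]
ft_force: [0.7, -0.7, -0.3]
finger_gap: 0.0851
```

servo_tool --steps '[{"offset": [0, 0, -2], "yaw": 0, "hand": 1}, {"offset": [0, 0, -4], "yaw": 0, "hand": 1}, {"offset": [0, 0, -4], "yaw": 0, "hand": 1}, {"offset": [0, 0, -4], "yaw": 0, "hand": 1}, {"offset": [0, 0, -4], "yaw": 0, "hand": 1}, {"offset": [0, 0, -3], "yaw": 0, "hand": 1}, {"offset": [0, 0, 0], "yaw": 0, "hand": 1}, {"offset": [0, 0, 0], "yaw": 0, "hand": 1}]'

```text
time: 14.72
tcp_pos: [0.5254, -0.272, 0.2448]
tool_rot: [0.709, 0.705, 0.001, 0.003]
ft_force: [0.7, 1.2, -1.0]
finger_gap: 0.0853
```

```bash
python3 - <<'E'
from h import *
# cover hole centroids from top view (blue holes in white plate)
p=viewer.capture("top"); go([.48,.30,.24],-11.5)
for t in ["scraper","cover"]: print(t,[(np.round(d['location'],3),round(d['conf'],2)) for d in finder.boxes_of(t,p)][:2])
uv0=np.array([[200+(492-360)/6,180+72/6],[200+(606-360)/6,180+92/6],[200+(511-360)/6,180+262/6]])
hsv=cv2.cvtColor(p['color'],cv2.COLOR_BGR2HSV);S=hsv[...,1].astype(float)
out=[]
for u,v in np.round(uv0).astype(int):
    yy,xx=np.mgrid[v-3:v+4,u-3:u+4];w=np.clip(S[v-3:v+4,u-3:u+4]-60,0,None);out.append(((w*xx).sum()/w.sum(),(w*yy).sum()/w.sum()))
print(out); print(fit(px2w(p,out,.007)))
E
```

```text
t 14.7667 tcp [ 0.5241 -0.2712  0.2426] psi -0.28676468099019425 F [-0.5  0.5 -0.3] offset_cm [57.1  -4.7   0.23] norm 57.29
yaw 0.1957078761176379
scraper [(array([ 0.519, -0.278,  0.038]), 0.8), (array([0.486, 0.274, 0.009]), 0.63)]
cover [(array([0.485, 0.27 , 0.003]), 0.63)]
[(np.float64(221.69049320943532), np.float64(191.746962115797)), (np.float64(240.8283530229326), np.float64(195.0)), (np.float64(224.89449236894492), np.float64(223.28533510285334))]
(array([0.48892743, 0.27539207]), np.float64(-11.640862295280227), array([[-1.58091962e-04,  5.08970979e-05],
       [ 4.76893284e-05, -1.04229255e-04],
       [ 1.10402633e-04,  5.33321574e-05]]))
```

servo_tool --steps '[{"offset": [3.9, -0.3, 0], "yaw": 0, "hand": 1}, {"offset": [3.9, -0.3, 0], "yaw": 0, "hand": 1}, {"offset": [3.9, -0.3, 0], "yaw": 0, "hand": 1}, {"offset": [3.9, -0.3, 0], "yaw": 0, "hand": 1}, {"offset": [3.9, -0.3, 0], "yaw": 0, "hand": 1}, {"offset": [3.9, -0.3, 0], "yaw": 0, "hand": 1}, {"offset": [3.9, -0.3, 0], "yaw": 0, "hand": 1}, {"offset": [3.9, -0.3, 0], "yaw": 0, "hand": 1}]'

```text
time: 15.53
tcp_pos: [0.4999, 0.0426, 0.2402]
tool_rot: [0.709, 0.705, -0.002, -0.002]
ft_force: [1.5, 0.1, -0.0]
finger_gap: 0.0858
```

servo_tool --steps '[{"offset": [3.9, -0.3, 0], "yaw": 0, "hand": 1}, {"offset": [3.9, -0.3, 0], "yaw": 0, "hand": 1}, {"offset": [3.9, -0.3, 0], "yaw": 0, "hand": 1}, {"offset": [3.9, -0.3, 0], "yaw": 0, "hand": 1}, {"offset": [3.9, -0.3, 0], "yaw": 0, "hand": 1}, {"offset": [0, 0, 0], "yaw": 0.1, "hand": 1}, {"offset": [0, 0, 0], "yaw": 0.098, "hand": 1}, {"offset": [0, 0, 0], "yaw": 0, "hand": 1}]'

```text
time: 16.2
tcp_pos: [0.4862, 0.2366, 0.2399]
tool_rot: [0.775, 0.632, -0.002, -0.001]
ft_force: [0.0, -0.8, 0.1]
finger_gap: 0.0854
```

servo_tool --steps '[{"offset": [0, 0, 0], "yaw": 0, "hand": 1}, {"offset": [0, 0, 0], "yaw": 0, "hand": 1}]'

```text
time: 16.37
tcp_pos: [0.4871, 0.2354, 0.2411]
tool_rot: [0.775, 0.633, -0.001, -0.0]
ft_force: [-0.7, -0.7, -0.9]
finger_gap: 0.0855
```

```bash
python3 - <<'E'
from h import *
go([.489,.2754,.018],-11.64)
p=viewer.capture("wrist");save(p,"w4")
import pickle;pickle.dump({k:p[k] for k in('color','mtx','rvec','tvec')},open('w4.pkl','wb'))
c,s_=np.cos(np.radians(-11.64)),np.sin(np.radians(-11.64))
W=PAT@np.array([[c,-s_],[s_,c]]).T+[.489,.2754]
uv=w2px(p,np.c_[W,[.007]*3]);print(uv)
hsv=cv2.cvtColor(p['color'],cv2.COLOR_BGR2HSV);S=hsv[...,1].astype(float);out=[]
for u,v in np.round(uv).astype(int):
    if not(12<v<387 and 12<u<627): continue
    yy,xx=np.mgrid[v-12:v+13,u-12:u+13];m=np.uint8(S[v-12:v+13,u-12:u+13]>90)
    k,l,st,ce=cv2.connectedComponentsWithStats(m);print(st[1:].tolist(),(ce[1:]+[u-12,v-12]).round(1).tolist())
E
```

```text
t 16.3667 tcp [0.4871 0.2354 0.2411] psi -11.526417129570165 F [-0.7 -0.7 -0.9] offset_cm [ 3.99 -0.57 22.3 ] norm 22.66
yaw 0.0019823950628667735
[[361.42930381 105.00729724]
 [359.22432896 159.44630461]
 [276.65718685 132.79550021]]
[[5, 5, 11, 12, 100], [24, 8, 1, 17, 17]] [[359.1, 103.3], [373.0, 109.0]]
[[0, 0, 25, 25, 106], [6, 6, 10, 10, 82]] [[362.4, 166.9], [357.3, 157.5]]
[[5, 6, 10, 10, 84]] [[274.7, 131.4]]
```

```bash
python3 - <<'E'
from h import *
import pickle;p=pickle.load(open('w4.pkl','rb'))
t,a,r=fit(px2w(p,[(359.1,103.3),(357.3,157.5),(274.7,131.4)],.0045));print(t,a,r)
go([*t,.018],a)
E
```

```text
[0.48693669 0.27747963] -11.344441846357267 [[ 9.17791165e-05 -6.59102341e-05]
 [ 1.10646970e-04  2.51036220e-05]
 [-2.02426087e-04  4.08066121e-05]]
t 16.4167 tcp [0.4874 0.2353 0.2414] psi -11.571976217409603 F [-0.   0.4  0.1] offset_cm [ 4.15 -0.86 22.34] norm 22.74
yaw -0.00397122393631786
```

servo_tool --steps '[{"offset": [1.4, -0.3, 2.5], "yaw": -0.004, "hand": 1}, {"offset": [1.4, -0.3, 2.5], "yaw": 0, "hand": 1}, {"offset": [1.3, -0.2, 2.5], "yaw": 0, "hand": 1}, {"offset": [0, 0, 3.8], "yaw": 0, "hand": 1}, {"offset": [0, 0, 3.8], "yaw": 0, "hand": 1}, {"offset": [0, 0, 3.8], "yaw": 0, "hand": 1}, {"offset": [0, 0, 2.4], "yaw": 0, "hand": 1}, {"offset": [0, 0, 1.0], "yaw": 0, "hand": 1}]' --squeeze 80

```text
time: 17.08
tcp_pos: [0.4855, 0.2757, 0.0155]
tool_rot: [0.774, 0.633, -0.003, -0.001]
ft_force: [-0.2, -0.4, 0.2]
finger_gap: 0.0851
```

servo_tool --steps '[{"offset": [0, 0, 0], "yaw": 0, "hand": 1}, {"offset": [0, 0, 0], "yaw": 0, "hand": 1}, {"offset": [0, 0, 0], "yaw": 0, "hand": 0}, {"offset": [0, 0, 0], "yaw": 0, "hand": 0}, {"offset": [0, 0, 0], "yaw": 0, "hand": 0}, {"offset": [0, 0, 0], "yaw": 0, "hand": 0}, {"offset": [0, 0, 0], "yaw": 0, "hand": 0}, {"offset": [0, 0, 0], "yaw": 0, "hand": 0}]'

```text
time: 17.75
tcp_pos: [0.4889, 0.2782, 0.0206]
tool_rot: [0.774, 0.633, 0.001, 0.0]
ft_force: [0.8, 0.6, 5.4]
finger_gap: 0.0271
```

servo_tool --steps '[{"offset": [0, 0, 0], "yaw": 0, "hand": 0}, {"offset": [0, 0, 0], "yaw": 0, "hand": 0}, {"offset": [0, 0, 0], "yaw": 0, "hand": 0}, {"offset": [0, 0, 0], "yaw": 0, "hand": 0}]'

```text
time: 18.08
tcp_pos: [0.4889, 0.2781, 0.0206]
tool_rot: [0.774, 0.633, 0.001, 0.0]
ft_force: [-0.1, -0.3, 6.8]
finger_gap: 0.0266
```

servo_tool --steps '[{"offset": [0, 0, -0.5], "yaw": 0, "hand": 0}, {"offset": [0, 0, -1.5], "yaw": 0, "hand": 0}, {"offset": [0, 0, -3], "yaw": 0, "hand": 0}, {"offset": [0, 0, -3], "yaw": 0, "hand": 0}, {"offset": [0, 0, -3], "yaw": 0, "hand": 0}, {"offset": [0, 0, -2], "yaw": 0, "hand": 0}, {"offset": [0, 0, 0], "yaw": 0, "hand": 0}, {"offset": [0, 0, 0], "yaw": 0, "hand": 0}]'

```text
time: 18.75
tcp_pos: [0.4883, 0.278, 0.1503]
tool_rot: [0.774, 0.633, 0.001, 0.0]
ft_force: [0.4, 0.2, -3.1]
finger_gap: 0.0271
```

servo_tool --steps '[{"offset": [0, 0, 0], "yaw": 0, "hand": 0}, {"offset": [0, 0, 0], "yaw": 0, "hand": 0}]'

```text
time: 18.92
tcp_pos: [0.4864, 0.277, 0.1474]
tool_rot: [0.774, 0.633, -0.002, -0.001]
ft_force: [0.2, -1.0, -3.1]
finger_gap: 0.0269
```

```bash
python3 - <<'E'
from h import *
go([.5938,-.0129,.15],-.26)
p=viewer.capture("wrist");save(p,"w5")
import pickle;pickle.dump({k:p[k] for k in('color','mtx','rvec','tvec')},open('w5.pkl','wb'))
q=viewer.capture("scene")
u,v=w2px(q,[.489,.278,.14])[0].astype(int);v=max(v,60)
a=cv2.resize(q['color'][v-60:v+60,u-80:u+80],(560,420),interpolation=cv2.INTER_CUBIC)
b=cv2.resize(p['color'],(560,350))[:180]
b=p['color'][100:280,40:600]
cv2.imwrite('pics/g2.png',np.vstack([a,b]))
E
```

```text
t 18.9167 tcp [0.4864 0.277  0.1474] psi -11.403779662699504 F [ 0.2 -1.  -3.1] offset_cm [-26.29  16.26  -0.25] norm 30.92
yaw -0.1944956462308894
```

View pics/g2.png

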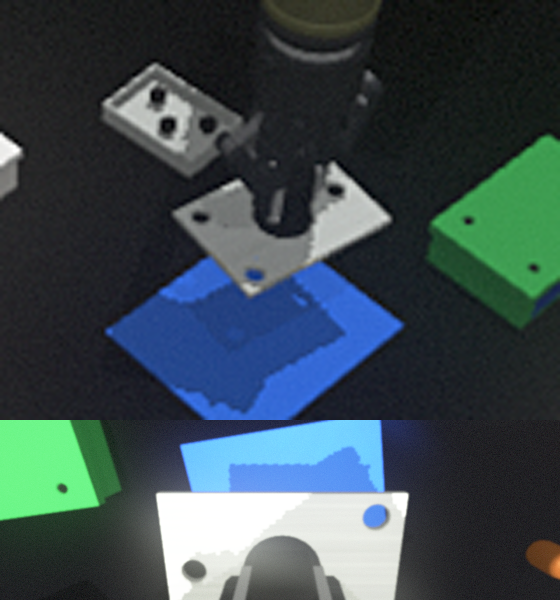

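The cover is held level above the blue mat; the scene crop shows all three plate holes. Next I'll measure the block and the held cover in the same cameras, so their calibration biases cancel.

```bash
python3 - <<'E'
from h import *
B=np.c_[PAT+[.594,-.013],[.045]*3]
def hs(g,uv,r):
    u,v=map(int,np.round(uv)); w=g[v-r:v+r+1,u-r:u+r+1].astype(float); yy,xx=np.mgrid[v-r:v+r+1,u-r:u+r+1]
    k=np.clip(np.median(w)-12-w,0,None); return np.round([(k*xx).sum()/k.sum(),(k*yy).sum()/k.sum()],2), int(k.max())
tiles=[]
for n in("scene","top"):
    p=viewer.capture(n);g=cv2.cvtColor(p['color'],cv2.COLOR_BGR2GRAY)
    uv=w2px(p,B);o=[hs(g,q,3) for q in uv];o=[hs(g,q[0],3) for q in o];print(n,uv.round(1).tolist(),[(x[0].tolist(),x[1]) for x in o])
    W=px2w(p,[x[0] for x in o],.045);print(W[:,:2].round(4).tolist(),fit(W))
    u,v=uv.mean(0).astype(int);tiles.append(cv2.resize(p['color'][v-32:v+32,u-32:u+32],(380,380),interpolation=cv2.INTER_CUBIC))
cv2.imwrite('pics/bl.png',np.hstack(tiles))
import pickle;p=pickle.load(open('w5.pkl','rb'));s=bot.read_state()
M=Ro.from_quat(s['tool_rot']).as_matrix()
# wrist: plate holes 0 and 2 (top rim) : plate top z = tcp-.0186+.005
hsv=cv2.cvtColor(p['color'],cv2.COLOR_BGR2HSV);G=hsv[...,1].astype(int)
g=cv2.cvtColor(p['color'],cv2.COLOR_BGR2GRAY)
for (u,v),m0 in(((416,196),G>90),((234,250),g<110)):
    m=np.uint8(m0[v-18:v+19,u-18:u+19]);k,l,st,ce=cv2.connectedComponentsWithStats(m)
    i=l[18,18];print(st[i],ce[i]+[u-18,v-18]);
    w=px2w(p,ce[i]+[u-18,v-18],s['tcp_pos'][2]-.0161)[0];print('in tool mm',(M.T@(w-s['tcp_pos'])*1000).round(1))
E
```

```text
scene [[294.7, 242.3], [280.2, 230.1], [313.3, 218.6]] [([294.27, 242.55], 194), ([279.84, 230.36], 166), ([312.93, 218.8], 222)]
[[0.6456, 0.0189], [0.6453, -0.0449], [0.5453, -0.0132]] (array([ 0.59539255, -0.01307676]), np.float64(0.023809953287851286), array([[ 1.78850715e-04, -1.71966980e-05],
       [-1.20645089e-04,  1.13042224e-04],
       [-5.82056267e-05, -9.58455261e-05]]))
top [[305.1, 156.8], [324.9, 156.2], [315.9, 186.9]] [([305.73, 156.14], 205), ([325.56, 155.59], 204), ([316.37, 186.36], 143)]
[[0.6461, 0.017], [0.646, -0.0472], [0.5458, -0.0147]] (array([ 0.59596174, -0.01490137]), np.float64(-0.198118662803083), array([[ 5.61692115e-05,  6.15767772e-05],
       [ 1.34478496e-04, -8.74598873e-05],
       [-1.90647708e-04,  2.58831100e-05]]))
[  5   7  23  22 406] [414.51231527 195.48029557]
in tool mm [31.  47.4 15.9]
[  9  11  20  15 206] [233.96601942 250.41747573]
in tool mm [ -2.  -52.3  16.2]
```

View pics/bl.png

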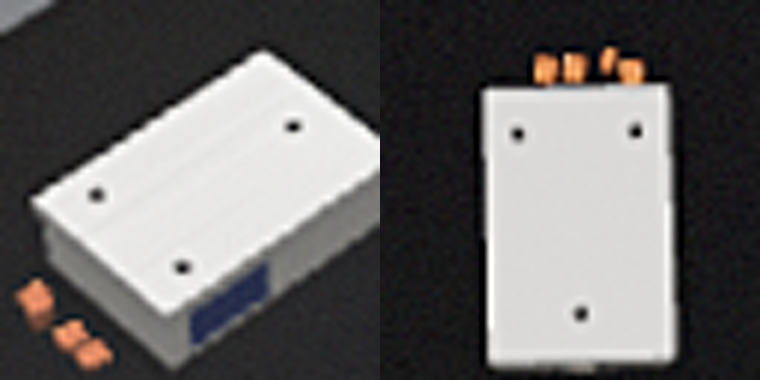

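Both cameras show the bare face with its three holes, and all four chips on the bench beyond the far edge. I'm carrying the cover over the block, still high.

servo_tool --steps '[{"offset": [-2.0, 1.3, 0], "yaw": 0, "hand": 0}, {"offset": [-3.2, 2.0, 0], "yaw": 0, "hand": 0}, {"offset": [-3.2, 2.0, 0], "yaw": 0, "hand": 0}, {"offset": [-3.2, 2.0, 0], "yaw": 0, "hand": 0}, {"offset": [-3.2, 2.0, 0], "yaw": 0, "hand": 0}, {"offset": [-3.2, 2.0, 0], "yaw": 0, "hand": 0}, {"offset": [-3.2, 2.0, 0], "yaw": 0, "hand": 0}, {"offset": [-3.0, 2.0, 0], "yaw": 0, "hand": 0}]'

```text
time: 19.78
tcp_pos: [0.5902, 0.0082, 0.1486]
tool_rot: [0.774, 0.633, -0.001, -0.0]
ft_force: [1.5, -0.4, -2.2]
finger_gap: 0.027
```

servo_tool --steps '[{"offset": [-1.9, 1.2, 0], "yaw": 0, "hand": 0}, {"offset": [0, 0, 0], "yaw": -0.05, "hand": 0}, {"offset": [0, 0, 0], "yaw": -0.05, "hand": 0}, {"offset": [0, 0, 0], "yaw": -0.05, "hand": 0}, {"offset": [0, 0, 0], "yaw": -0.044, "hand": 0}, {"offset": [0, 0, 0], "yaw": 0, "hand": 0}, {"offset": [0, 0, 0], "yaw": 0, "hand": 0}, {"offset": [0, 0, 0], "yaw": 0, "hand": 0}]'

```text
time: 20.45
tcp_pos: [0.598, -0.0107, 0.1489]
tool_rot: [0.709, 0.705, -0.0, -0.0]
ft_force: [0.6, -0.2, -3.0]
finger_gap: 0.0268
```

```bash
python3 - <<'E'
from h import *
go([.596,-.0117,.0756],-.26)
E
```

```text
t 20.45 tcp [ 0.598  -0.0107  0.1489] psi -0.3404155517260532 F [ 0.6 -0.2 -3. ] offset_cm [-0.11 -0.19  7.33] norm 7.33
yaw -0.001403516147427352
```

servo_tool --steps '[{"offset": [-0.1, -0.2, 1.5], "yaw": 0, "hand": 0}, {"offset": [0, 0, 1.5], "yaw": 0, "hand": 0}, {"offset": [0, 0, 1.2], "yaw": 0, "hand": 0}, {"offset": [0, 0, 1.0], "yaw": 0, "hand": 0}, {"offset": [0, 0, 0.8], "yaw": 0, "hand": 0}, {"offset": [0, 0, 0.6], "yaw": 0, "hand": 0}, {"offset": [0, 0, 0.4], "yaw": 0, "hand": 0}, {"offset": [0, 0, 0], "yaw": 0, "hand": 0}]'

```text
time: 21.12
tcp_pos: [0.5958, -0.0117, 0.0785]
tool_rot: [0.709, 0.705, -0.0, -0.0]
ft_force: [-0.1, -0.4, -2.0]
finger_gap: 0.027
```

servo_tool --steps '[{"offset": [0, 0, 0], "yaw": 0, "hand": 0}, {"offset": [0, 0, 0], "yaw": 0, "hand": 0}, {"offset": [0, 0, 0], "yaw": 0, "hand": 0}, {"offset": [0, 0, 0], "yaw": 0, "hand": 0}]'

```text
time: 21.45
tcp_pos: [0.5966, -0.0118, 0.0799]
tool_rot: [0.709, 0.705, 0.0, 0.0]
ft_force: [0.6, -0.1, -2.1]
finger_gap: 0.0273
```

```bash
python3 - <<'E'
from h import *
import pickle
go([.596,-.0117,.0756],-.26); zt=bot.read_state()['tcp_pos'][2]-.0136
T=[]
for n,b in(("scene",[.5954,-.0131]),("wrist",[.5938,-.0129]),("top",[.596,-.0149])):
    p=viewer.capture(n);pickle.dump({k:p[k] for k in('color','mtx','rvec','tvec')},open(n+'6.pkl','wb'))
    uv=w2px(p,np.c_[PAT+b,[zt]*3]);print(n,uv.round(1).tolist())
    u,v=w2px(p,[*b,zt])[0].astype(int);h=(30 if n!="wrist" else 130);v=min(v,399-h//2)
    c=p['color'][max(0,v-h):v+h,u-h:u+h];print('crop org',u-h,max(0,v-h),c.shape)
    T.append(cv2.resize(c,(260*2 if n!='top' else 260,int(c.shape[0]*260*2/c.shape[1])if n!='top' else 260),interpolation=cv2.INTER_CUBIC))
H=np.zeros((560,800,3),np.uint8)
a=cv2.resize(T[0],(400,400));w=T[1];w=cv2.resize(w,(400,int(w.shape[0]*400/w.shape[1])))
H[:400,:400]=a;H[:w.shape[0],400:]=w[:560]
cv2.imwrite('pics/fin.png',H)
E
```

```text
t 21.45 tcp [ 0.5966 -0.0118  0.0799] psi -0.286972696245049 F [ 0.6 -0.1 -2.1] offset_cm [ 0.01 -0.06  0.43] norm 0.44
yaw -0.00047076235761649285
scene [[293.9, 237.5], [279.2, 225.3], [312.8, 213.8]]
crop org 269 192 (60, 60, 3)
wrist [[413.1, 197.7], [403.7, 299.8], [230.5, 252.6]]
crop org 189 122 (260, 260, 3)
top [[305.4, 154.5], [325.5, 153.9], [316.3, 185.1]]
crop org 285 139 (60, 60, 3)
```

View pics/fin.png

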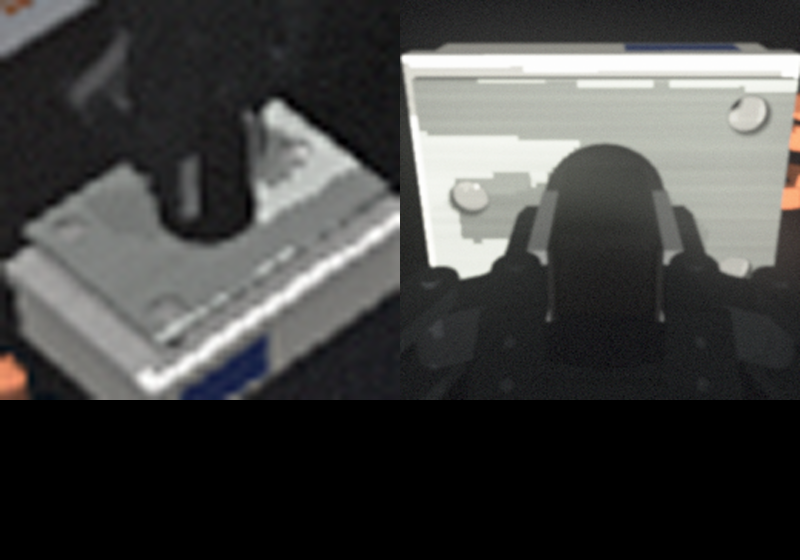

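The final-view crops show the plate level above the block with a visible gap. In the wrist view a dark bit of threaded hole 0 shows at the upper left of cover hole 0 (~737,103). I'll shift slightly so each threaded hole is fully visible through its cover hole, then measure the relative offset directly.

servo_tool --steps '[{"offset": [0.3, -0.3, 0], "yaw": 0, "hand": 0}, {"offset": [0.4, -0.4, 0], "yaw": 0, "hand": 0}, {"offset": [0, 0, 0], "yaw": 0, "hand": 0}, {"offset": [0, 0, 0], "yaw": 0, "hand": 0}, {"offset": [0, 0, 0], "yaw": 0, "hand": 0}, {"offset": [0, 0, 0], "yaw": 0, "hand": 0}]'

```text
time: 22.1
tcp_pos: [0.5894, -0.0047, 0.0794]
tool_rot: [0.709, 0.705, 0.0, 0.0]
ft_force: [-0.5, -0.7, -2.3]
finger_gap: 0.0269
```

```bash
cat >> h.py <<'E'
def look(n,c,r=20):
    import pickle
    s=bot.read_state();p=viewer.capture("wrist");go([.596,-.0117,.0756],-.26)
    pickle.dump(dict(s={k:s[k] for k in('tcp_pos','tool_rot')},**{k:p[k] for k in('color','mtx','rvec','tvec')}),open(n+'.pkl','wb'))
    u,v=c;g=cv2.cvtColor(p['color'],cv2.COLOR_BGR2GRAY)[v-r:v+r+1,u-r:u+r+1]
    for row in g[::2]: print(' '.join('%3d'%x for x in row[::2]))
E
python3 - <<'E'
from h import *
look('m0',(415,195))
E
```

```text
t 22.15 tcp [ 0.5894 -0.0047  0.0794] psi -0.28239834976876094 F [-0.3  0.2 -2.8] offset_cm [-0.7   0.66  0.38] norm 1.03
yaw -0.000390924950478244
251 251 251 252 252 253 252 252 252 252 253 252 252 251 252 252 251 252 251 251 251
226 226 225 247 252 252 252 252 252 252 252 252 252 252 252 252 252 252 252 252 252
206 208 217 245 251 251 251 251 251 251 251 251 251 250 251 250 251 250 250 250 250
208 209 210 223 225 224 223 222 224 223 222 223 220 222 221 222 219 221 221 220 220
213 209 209 209 216 211 211 210 207 203 199 196 195 197 199 204 208 210 203 206 204
216 218 217 218 218 218 214 205 209 214 220 219 216 209 194 196 212 209 214 215 213
214 214 212 218 215 213 208 220 225 227 225 226 226 227 226 189 185 206 211 208 212
210 207 209 209 207 211 227 232 227 228 227 230 230 227 233 208 153 188 201 205 200
210 212 208 210 208 230 241 238 229 221 213 217 226 229 231 224 152 164 203 207 207
214 212 213 212 215 241 241 226 175 124 106 129 178 221 229 232 158 146 197 205 207
210 208 210 205 224 240 237 170  84  64  61  66 108 176 223 227 142 143 188 203 203
213 213 215 209 228 238 217 110  67  68  64  59  73 151 214 207 127 146 195 208 207
212 210 213 207 227 239 200  87  61  65  66  62  75 157 210 163 118 162 198 207 206
212 209 209 202 220 236 212 116  63  64  65  68 110 173 168 129 131 174 202 203 205
214 209 212 209 203 223 222 173 110  80  85 118 166 161 130 130 161 193 204 204 201
209 207 208 206 197 187 197 201 182 159 159 166 155 128 130 161 187 205 206 201 205
208 212 213 210 206 194 171 156 156 151 144 137 133 142 168 189 205 209 207 207 207
210 207 210 208 213 208 196 180 166 157 155 155 167 181 197 206 205 204 205 202 204
210 209 209 209 212 211 212 205 201 194 195 197 200 206 206 207 208 205 206 203 203
211 207 214 213 213 212 211 214 208 210 211 211 211 209 208 206 206 207 205 202 206
213 212 212 215 212 214 213 214 212 211 213 213 209 210 212 210 208 208 209 210 208
```

servo_tool --steps '[{"offset": [0.2, 0.6, 0], "yaw": 0, "hand": 0}, {"offset": [0.2, 0.7, 0], "yaw": 0, "hand": 0}, {"offset": [0, 0, 0], "yaw": 0, "hand": 0}, {"offset": [0, 0, 0], "yaw": 0, "hand": 0}, {"offset": [0, 0, 0], "yaw": 0, "hand": 0}, {"offset": [0, 0, 0], "yaw": 0, "hand": 0}]'

```text
time: 22.65
tcp_pos: [0.6019, -0.0008, 0.0791]
tool_rot: [0.709, 0.705, -0.0, -0.0]
ft_force: [-0.7, -0.2, -2.5]
finger_gap: 0.027
```

```bash
python3 - <<'E'
from h import *
look('m2',(235,249))
E
```

```text
t 22.7 tcp [ 0.6019 -0.0008  0.0792] psi -0.2855644700732598 F [-0.4 -1.  -2.1] offset_cm [-1.1  -0.58  0.36] norm 1.29
yaw -0.0004461841743059975
247 246 246 246 246 246 248 246 246 246 246 246 247 246 246 245 245 246 246 246 247
247 247 247 247 247 247 246 246 246 246 245 247 246 246 246 246 246 246 246 246 246
247 247 248 247 246 247 247 246 247 247 247 248 247 247 247 247 247 247 247 246 247
248 248 248 248 248 248 249 248 248 247 247 247 247 247 246 243 236 237 236 237 237
249 249 248 248 249 248 249 249 246 222 217 215 217 215 215 211 202 198 198 202 200
249 249 249 249 249 244 237 237 232 218 211 207 200 199 201 201 202 199 197 197 198
249 249 249 249 246 224 220 227 229 232 228 245 242 205 197 199 199 199 200 199 198
249 249 249 245 225 224 231 230 231 231 227 250 255 234 196 195 199 201 200 199 200
249 250 249 221 184 221 227 224 218 218 217 235 254 248 212 197 202 203 200 204 203
249 248 243 196 165 210 212 180 133 124 139 184 229 227 216 195 195 194 195 191 189
248 248 242 185 150 208 187 116  81  81  85 101 169 215 217 206 189 186 181 183 183
248 248 240 186 136 183 166  93  83  81  85  80 128 204 218 208 180 177 179 180 184
246 245 240 196 130 147 159 100  79  79  77  79 116 202 220 202 173 175 175 175 180
242 242 241 221 159 130 137 116  86  77  82  85 151 208 201 168 174 180 180 178 180
243 244 244 237 201 152 131 123 111 101 111 141 171 177 155 160 179 180 180 181 181
245 245 245 245 236 219 168 129 125 121 127 135 133 139 160 175 183 183 182 184 180
246 247 245 245 246 238 222 161 142 139 137 138 150 166 181 183 182 186 185 183 184
244 244 244 244 243 243 237 189 169 169 167 168 172 177 181 178 179 177 178 183 182
243 244 241 242 242 242 239 192 175 176 172 177 173 175 175 176 176 176 176 175 175
242 243 242 243 243 243 239 197 181 180 180 180 179 181 180 179 179 180 175 175 175
246 246 245 245 245 246 245 222 183 182 181 183 182 183 182 181 186 183 185 179 182
```

```bash
python3 - <<'E'
from h import *
import pickle
from scipy.optimize import minimize
th=np.linspace(0,2*np.pi,72)
def ring(c,r,z): return np.c_[c[0]+r*np.cos(th),c[1]+r*np.sin(th),np.full(72,z)]
# measured extents l,r,t,b in pixels
D={'m0':(0,[395+7,395+35,175+8.7,175+35],[395+12.9,395+25.2,175+17.5,175+29]),
   'm2':(2,[215+5.4,215+31.2,229+10.2,229+33.2],None)}
for n,(h,cov,_) in D.items():
    p=pickle.load(open(n+'.pkl','rb'));zt=p['s']['tcp_pos'][2]-.0136
    def ext(c,r,z): q=w2px(p,ring(c,r,z));return np.array([q[:,0].min(),q[:,0].max(),q[:,1].min(),q[:,1].max()])
    c0=np.r_[.5938,-.0129]+PAT[h]
    best=minimize(lambda x:((ext(x[:2],.007,zt)-cov)**2).sum(),p['s']['tcp_pos'][:2]+PAT[h],method='Nelder-Mead',options=dict(xatol=1e-5,fatol=1e-3)).x
    print(n,'cover',best.round(4),'res',(ext(best,.007,zt)-cov).round(1))
    g=cv2.cvtColor(p['color'],cv2.COLOR_BGR2GRAY).astype(float)
    # block hole: template fit by contrast (dark disc inside ring)
    O,S=((395,175) if h==0 else (215,229)),40
    patch=g[O[1]:O[1]+41,O[0]:O[0]+41]
    def cost(x,r=.004):
        q=w2px(p,ring(x,r,.045))-O; m=np.zeros((41*8,41*8),np.uint8); cv2.fillPoly(m,[np.int32((q+.5)*8)],255)
        m=cv2.resize(m,(41,41),interpolation=cv2.INTER_AREA)/255.; q=w2px(p,ring(best,.0052,zt))-O
        # compare within 6mm of centre guess
        return ((patch-(215-145*m))**2*W).sum()
    dk=patch<115; ys,xs=np.nonzero(dk); g0=px2w(p,(xs.mean()+O[0],ys.mean()+O[1]),.045)[0][:2]
    yy,xx=np.mgrid[:41,:41]; W=np.hypot(xx-xs.mean(),yy-ys.mean())<9
    b=minimize(cost,g0,method='Nelder-Mead',options=dict(xatol=2e-5,initial_simplex=[g0,g0+[.001,0],g0+[0,.001]])).x
    print(' block centroid',g0.round(4),'fit',b.round(4),'=> offset (centroid)',((g0-best)*1000).round(1),'(fit)',((b-best)*1000).round(1),'target tcp',(p['s']['tcp_pos'][:2]+b-best).round(4))
E
```

```text
m0 cover [0.6381 0.0266] res [ 0.7 -0.7  0.6 -0.6]
 block centroid [0.6439 0.019 ] fit [0.6439 0.0188] => offset (centroid) [ 5.7 -7.6] (fit) [ 5.8 -7.8] target tcp [ 0.5951 -0.0125]
m2 cover [ 0.5509 -0.0009] res [ 0.4 -0.4  0.3 -0.4]
 block centroid [ 0.5442 -0.0129] fit [ 0.5441 -0.013 ] => offset (centroid) [ -6.7 -12. ] (fit) [ -6.8 -12.1] target tcp [ 0.5951 -0.0129]
```

Both holes give the same target, TCP (0.5951, -0.0127), to within 0.4 mm. I'm moving there, down to 12 mm above the face.

servo_tool --steps '[{"offset": [-0.4, -0.2, 0], "yaw": 0, "hand": 0}, {"offset": [-0.4, -0.2, 0], "yaw": 0, "hand": 0}, {"offset": [-0.4, -0.3, 0.1], "yaw": 0, "hand": 0}, {"offset": [0, 0, 0.1], "yaw": 0, "hand": 0}, {"offset": [0, 0, 0.1], "yaw": 0, "hand": 0}, {"offset": [0, 0, 0], "yaw": 0, "hand": 0}, {"offset": [0, 0, 0], "yaw": 0, "hand": 0}, {"offset": [0, 0, 0], "yaw": 0, "hand": 0}]'

```text
time: 23.37
tcp_pos: [0.5953, -0.0126, 0.0763]
tool_rot: [0.709, 0.705, 0.0, 0.0]
ft_force: [-1.1, 0.2, -3.0]
finger_gap: 0.0268
```

servo_tool --steps '[{"offset": [0, 0, 0], "yaw": 0, "hand": 0}, {"offset": [0, 0, 0], "yaw": 0, "hand": 0}, {"offset": [0, 0, 0], "yaw": 0, "hand": 0}, {"offset": [0, 0, 0], "yaw": 0, "hand": 0}, {"offset": [0, 0, 0], "yaw": 0, "hand": 0}]'

```text
time: 23.78
tcp_pos: [0.5952, -0.0127, 0.0763]
tool_rot: [0.709, 0.705, 0.0, 0.0]
ft_force: [-1.2, -0.1, -2.2]
finger_gap: 0.0272
```

```bash
python3 - <<'E'
from h import *
for _ in range(4):
    go([.5951,-.0127,.0756],-.26); p=viewer.capture("top")
print([(np.round(d['location'],3),round(d['conf'],2)) for d in finder.boxes_of("scraper",p)][:1])
print(bot.read_state()['joint_vel'].round(3) if hasattr(bot.read_state()['joint_vel'],'round') else bot.read_state()['joint_vel'])
E
```

```text
t 23.7833 tcp [ 0.5952 -0.0127  0.0763] psi -0.2797153235750065 F [-1.2 -0.1 -2.2] offset_cm [-0.   -0.01  0.07] norm 0.07
yaw -0.00034409730948004654
t 23.8333 tcp [ 0.5952 -0.0127  0.0763] psi -0.28267502783343457 F [-0.5  0.8 -3. ] offset_cm [-0.   -0.01  0.07] norm 0.07
yaw -0.0003957538936746983
t 23.8833 tcp [ 0.5951 -0.0127  0.0763] psi -0.286437714243315 F [-0.4 -0.6 -2.7] offset_cm [ 0.   -0.    0.07] norm 0.07
yaw -0.0004614251602472438
t 23.9333 tcp [ 0.5951 -0.0127  0.0763] psi -0.28396302025246517 F [ 0.3  0.3 -3.3] offset_cm [-0.   -0.    0.07] norm 0.07
yaw -0.00041823360212762413
[(array([ 0.519, -0.268,  0.023]), 0.57)]
[-0.002 -0.001 -0.001 -0.001  0.002  0.001]
```

The arm is still and on target, the wrist force is only the cover's weight, and the scraper is on its mat, so I'm handing in.

```bash
python3 -c "
from workcell import bot
print(bot.finish_job())"
```

```text
the job is handed in; nothing more can be done
None
```

The job is handed in at about 24 s of the 64 s; no verdict was reported.

**What I did:**
- I gripped the scraper and swept all four chips off the block's far end in one pass.
- I set the scraper down on its grey mat about 2 cm from the mat's centre and let go.
- I lifted the cover by its knob and carried it over the block. The job ended with it held about 12–13 mm above the sealing face.

**What the last checks showed:**
- **Chips:** all four were on the bench beyond the block's far edge and the face was bare. The overview pictures and colour measurements agreed.
- **Scraper:** it was located on its mat in the last top picture. I checked its uprightness only by how smoothly it was set down, not in a close-up.
- **Cover position:** sighting the threaded holes through cover holes 0 and 2 gave the same target to within 0.4 mm, and the arm settled within 0.1 mm of it. Hole 1 was hidden by the gripper, so its alignment follows from the other two.
- **Cover contact:** the wrist force was only the cover's weight, about 3 N, so it was not touching the block. The joints were still.
- **Bystanders:** I saw none move, but I did not measure each one again at the end.

**What disagreed or failed:**
- The cameras differed by about 2 mm on absolute positions. I therefore used the relative sighting for the final alignment.
- My first move calls were refused because of missing fields, which cost no robot time.

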